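Batch finished heat sinks by weight from the saw's catch tray

ROBOT

A 7-joint arm with a two-finger parallel gripper is mounted at the origin on the work surface. World frame = base frame: x ahead of the robot, y to its left, z up, the work surface at z = 0. Lengths are in m, angles in rad, forces in N, time in s.
With the tool pointing down it reaches from about 0.4 to 0.85 m from the base axis. Payload 4.5 kg.
Tool frame: the origin (TCP) lies midway between the tips of the shut fingers; the grasp point (between the pads) lies behind it (r.grip_point_offset is the z of the grasp point in the tool frame, in m); z points along the fingers, y is the line along which they close (so a half turn about z gives the same grasp; the last joint's range is limited). The gripper opens to 88 mm and grips with 3 to 60 N. Pads are 18 mm wide; open, the fingers measure 123 mm over their backs; the gripper's body (75 mm by 187 mm) begins 45 mm behind the grasp point.
Start: joints at [1.307, 0.689, -0.195, 1.565, 0.157, 0.902, -0.215], TCP at [0.183, -0.598, 0.239] pointing down, gripper open.
Joint ranges: [-3.01, 3.01], [-0.46, 2.08], [-1.47, 1.51], [0.13, 2.56], [-1, 4.14], [0.04, 2.09], [-2.66, 2.66]. Speed limits (rad/s): [2.57, 2.57, 3.14, 3.14, 3.14, 3.14, 3.14].

INTERFACE

Orientations are given as a unit quaternion [x, y, z, w].
In Python, from plant import r, optics, workorder gives the robot as it stands.
- The arm moves only by the shell command python3 -m creep 'ROWS' [FORCE]. ROWS is JSON, a list of rows, each an object of numbers: "grip": the gripper command: -1 is shut, 1 is fully open, values between are in proportion; "tx", "ty", "tz": the shift along the tool's x, y, z in cm; "spin": the turn about the tool's z in degrees. In form: [{"grip": .., "tx": .., "ty": .., "tz": .., "spin": ..}, ...]. A call has 1 to 8 rows; each row shifts and turns the commanded pose from where the row before left it, along the tool's axes as they then stand; what a row does not reach is not made up. A row lasts 1/12 s, in which the tool goes at most 41.7 mm and 7.16 degrees, less where a joint would pass 70% of its speed; a pose out of reach is approached as far as the arm can. A call with a gripper value outside its range is refused whole. The fingers move at their own pace and stop on an object; FORCE is the grip in N (left out, the last holds). Time passes only in rows, so rows that do not move let the fingers close. It gives the time, the measured TCP pose, the force, the opening and the grip force at its end, in the units of the state.
- r.get_state(): the state, without advancing time (a new reading comes with each control period).
- optics.snapshot(name): name is "scene" or "top" or "wrist"; returns (picture, depth): 400x640x3 uint8, red, green, blue; 400x640 float32, m along the optical axis (not along the pixel's ray), 0 where there is no reading.
- optics.get_calibration(name): a dict with "fx", "fy", "cx", "cy" (pixels), "extrinsics" (4x4, takes a point from world to camera coordinates). Camera axes: x right, y down, z forward; pixel columns grow to the right and rows downward; lengths in m; the calibration is good to about 2 mm. A picture is of the moment at which its call begins: read the wrist's pose just before it. get_calibration takes no time and is no camera call; for the wrist camera it gives the pose at the moment of the call.
- workorder.finish_job(): hands the job in; it is judged then, once.
The state is a dict: "clock": time; "q": joint angles; "qd": joint speeds; "joint_torque": joint torques, N m; "tool_pos": TCP position; "eef_rot": TCP orientation; "contact_force": force on the tool from outside, world axes, zero at the start; "moment": the same for the moment, N m; "opening": opening from 0.0 (shut) to 1.0 (fully open); "finger_force": force on a finger pad.
Only numpy, scipy, OpenCV 4.12 (cv2) and the standard library are available. Lean on these libraries where they do the work, as an engineer would, in place of code of your own. Each camera call takes 0.05 s, during which the arm holds its last target. There are 200 camera calls.

TASK

Swing the gate of the saw's catch tray wide open and slide finished (finned) heat sinks over the lip into the tote on the spring scale until the scale's pointer rests between its two marks, then swing the gate shut again. Slide the heat sinks, do not pick them up; the plain offcut and the heat sinks not needed stay on the tray, the carton stays in the tote, and everything on the table stays where it is.

Things in the scene. Friction and masses are not known exactly. Their poses are not given: they have to be found in the camera images.
- gate (a joint): swing gate across the open end (mouth) of the raised steel catch tray: a flat bar 197 long, 5 thick, its top 25 above the tray floor, turning about an upright hinge. 0 = shut across the mouth, grows to 1.7 rad as its free end swings out over the tote; it stays where it is left.
- gate_hinge (a point): point on the gate's upright hinge axis, at tray floor height; axes as tray_floor. The gate when shut runs from here along -x of tray_floor.
- gate_post (a point): top of the upright round post (14 across) at the gate's free end, 190 from the hinge axis; the post stands up to 70 above the tray floor, bare above 25.
- tray_floor (a point): centre of the raised catch tray's inner floor, 140 above the table. y: along the tray to its mouth, x: across, z: up. Inside 200 (x) by 220 (y); side and rear walls 30 high, 5 thick; only the gate at the mouth. The saw housing (300 above the table) has its face at y = -195; its sloping chute ends over the rear wall, y = -115.
- tray_lip (a point): middle of the tray floor's edge at the mouth, 110 along y from tray_floor; axes as tray_floor. What is pushed over it drops into the tote.
- pan (a joint): how far the sprung scale pan with the tote has sunk, in m: 0 = empty tote, grows downward to 0.058 at most. One heat sink sinks it about 0.010. The pointer is level with the upper mark at 0.035 and with the lower mark at 0.048.
- tote_in (a point): centre of the inner floor of the grey plastic tote, an open box 220 (x) by 170 (y) by 50 high, walls 5 thick, fixed on the sprung pan under the tray's lip; moves down with the pan. Axes nearly as tray_floor.
- pointer (a point): tip of the black pointer, a thin bar 45 above the tote's underside that slides beside the white upright plate at the tote's far end
- mark_high (a point): the upper of the two black marks on the white plate (4 thick bars, centres 13 apart)
- mark_low (a point): the lower black mark on the white plate
- sink0: finished heat sink: aluminium block with upright fins, 42 (x) x 36 (y) x 28 high, about 90 g; origin at the centre of its underside. All four are alike, lying on the tray at the start.
- sink1: finished heat sink: aluminium block with upright fins, 42 (x) x 36 (y) x 28 high, about 90 g; origin at the centre of its underside. All four are alike, lying on the tray at the start.
- sink2: finished heat sink: aluminium block with upright fins, 42 (x) x 36 (y) x 28 high, about 90 g; origin at the centre of its underside. All four are alike, lying on the tray at the start.
- sink3: finished heat sink: aluminium block with upright fins, 42 (x) x 36 (y) x 28 high, about 90 g; origin at the centre of its underside. All four are alike, lying on the tray at the start.
- offcut: plain solid aluminium offcut without fins, 48 (x) x 30 (y) x 18 high, lying among the heat sinks; origin at the centre of its underside
- carton: closed cardboard carton 60 x 60 x 45 high of unknown weight, already in the tote; origin at the centre of its underside
- meter: hand multimeter, black, 140 x 75 x 32, on the table (mm); stays where it is; origin at its underside
- driver: screwdriver lying flat, on the table (mm); stays where it is; origin at its underside
- spool: small empty reel standing on end, 60 across, 42 tall, on the table (mm); stays where it is; origin at its underside
- flux: small amber bottle, 44 across, 100 tall, upright, on the table (mm); stays where it is; origin at its underside
- spanner: steel spanner lying flat, on the table (mm); stays where it is; origin at its underside
Not all that is in view belongs to the job. What is shaped like the sink1 but green or red is not meant. Leave any yellow look-alike of the sink0 alone.

How it is judged:
On the way, in this order (a step that is already met when the one before it is completed fails the run):
1. the gate is swung open (over 1.1 rad) (value of joint gate above 1.1 rad), for 0.1 s.
2. the pointer rests between the two marks (value of joint pan between 0.035 and 0.048 m and velocity of joint pan between -0.01 and 0.01 m/s), for 0.3 s.
At the end, for the whole second after the job is handed in: The pan is at rest, sunk 0.035 to 0.048 m (pointer between the marks); the gate is shut to within 0.15 rad; every heat sink lies at rest in the tote or on the tray; the offcut lies on the tray and the carton in the tote (all of step 2 and value of joint gate below 0.15 rad and x of offcut in the frame of tray_floor between -0.105 and 0.105 m and y of offcut in the frame of tray_floor between -0.115 and 0.11 m and z of offcut in the frame of tray_floor between -0.006 and 0.045 m and x of carton in the frame of tote_in between -0.108 and 0.108 m and y of carton in the frame of tote_in between -0.085 and 0.083 m and z of carton in the frame of tote_in between -0.01 and 0.075 m and ((x of sink0 in the frame of tote_in between -0.108 and 0.108 m and y of sink0 in the frame of tote_in between -0.085 and 0.083 m and z of sink0 in the frame of tote_in between -0.01 and 0.075 m) or (x of sink0 in the frame of tray_floor between -0.105 and 0.105 m and y of sink0 in the frame of tray_floor between -0.115 and 0.11 m and z of sink0 in the frame of tray_floor between -0.006 and 0.045 m)) and ((x of sink1 in the frame of tote_in between -0.108 and 0.108 m and y of sink1 in the frame of tote_in between -0.085 and 0.083 m and z of sink1 in the frame of tote_in between -0.01 and 0.075 m) or (x of sink1 in the frame of tray_floor between -0.105 and 0.105 m and y of sink1 in the frame of tray_floor between -0.115 and 0.11 m and z of sink1 in the frame of tray_floor between -0.006 and 0.045 m)) and ((x of sink2 in the frame of tote_in between -0.108 and 0.108 m and y of sink2 in the frame of tote_in between -0.085 and 0.083 m and z of sink2 in the frame of tote_in between -0.01 and 0.075 m) or (x of sink2 in the frame of tray_floor between -0.105 and 0.105 m and y of sink2 in the frame of tray_floor between -0.115 and 0.11 m and z of sink2 in the frame of tray_floor between -0.006 and 0.045 m)) and ((x of sink3 in the frame of tote_in between -0.108 and 0.108 m and y of sink3 in the frame of tote_in between -0.085 and 0.083 m and z of sink3 in the frame of tote_in between -0.01 and 0.075 m) or (x of sink3 in the frame of tray_floor between -0.105 and 0.105 m and y of sink3 in the frame of tray_floor between -0.115 and 0.11 m and z of sink3 in the frame of tray_floor between -0.006 and 0.045 m)) and linear speed of each of sink0, sink1, sink2, sink3 below 0.03 m/s); the robot touches nothing.
It fails at once if a heat sink is lifted (underside over 45 mm above the tray floor) (z of any of sink0, sink1, sink2, sink3 in the frame of tray_floor above 0.045 m).
It fails at once if a thing on the table is moved more than 40 mm (distance of any of meter, driver, spool, flux, spanner from where it was at the start of the episode above 0.04 m).
It also fails if it takes over 64 s, if anything falls off the work surface, if the arm or the gripper's body presses on something with over 40 N, if the wrist force passes 120 N, or if a joint passes its speed limit or range.

## Working session

There is one attempt and no reset: what is moved stays moved. The work goes in short steps, Python scripts to look and compute and a shell command to move; the robot and the scene stay as the last step left them, time stands still between calls to the robot, and variables do not carry over. Pictures are saved under pics/ and viewed, at most 10 in all, crops included, and the job is handed in when it is done.

```bash
mkdir -p pics; ls
python3 - <<'E'
from plant import r,optics,workorder
import cv2,numpy as np
s=r.get_state();print(s['clock'],s['tool_pos'],s['eef_rot'],r.grip_point_offset,s['opening'])
for n in('scene','top'):
    im,d=optics.snapshot(n);cv2.imwrite(f'pics/{n}0.png',im[:,:,::-1]);np.save(f'pics/{n}0.npy',d)
    c=optics.get_calibration(n);print(n,c['fx'],c['cx'],c['cy'],np.round(c['extrinsics'],3).tolist())
E
```

```text
pics
0.0 [ 0.18313655 -0.59691989  0.23790597] [ 9.88932259e-01  1.48364967e-01 -2.01537498e-04 -8.85469440e-04] -0.0187 1.0005440226591396
scene 486.82627402182874 313.0042391921021 198.33759462119977 [[0.73, 0.683, 0.001, -0.437], [0.569, -0.607, -0.555, -0.148], [-0.379, 0.406, -0.832, 1.644], [0.0, 0.0, 0.0, 1.0]]
top 459.11374666435813 327.03619036060053 200.546526406892 [[-0.005, -1.0, -0.029, 0.144], [-0.993, 0.008, -0.116, 0.534], [0.116, 0.029, -0.993, 1.207], [0.0, 0.0, 0.0, 1.0]]
```

View pics/scene0.png

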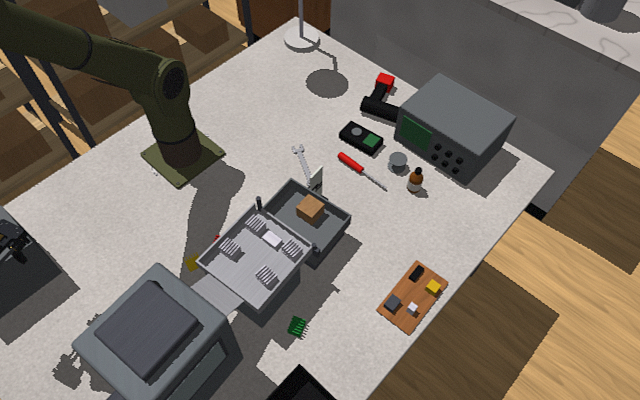

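View pics/top0.png

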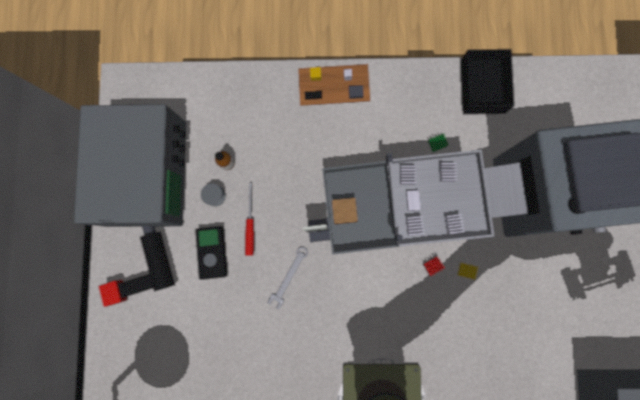

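The scene picture shows the tray with four finned sinks (229,248), (257,224), (292,248), (267,275) and the plain offcut (271,238), with the post at (258,203). The top picture shows the tray at cols 390–490 with its mouth to the left (col 390), and the tote with the carton at (344,210). The green (437,142), red (433,265) and yellow (467,270) look-alikes lie outside the tray.

```bash
cat > h.py <<'E'
from plant import r,optics,workorder
import cv2,numpy as np
def ray(n,u,v,z,c=None):
    c=c or optics.get_calibration(n);E=np.array(c['extrinsics']);R=E[:3,:3];o=-R.T@E[:3,3]
    d=R.T@np.array([(u-c['cx'])/c['fx'],(v-c['cy'])/c['fy'],1]);return o+d*(z-o[2])/d[2]
def pts(n,d):
    c=optics.get_calibration(n);E=np.array(c['extrinsics']);v,u=np.mgrid[:400,:640]
    P=np.stack([(u-c['cx'])/c['fx']*d,(v-c['cy'])/c['fy']*d,d],-1);return (P-E[:3,3])@E[:3,:3]
def proj(n,p):
    c=optics.get_calibration(n);E=np.array(c['extrinsics']);q=E[:3,:3]@p+E[:3,3];return c['fx']*q[0]/q[2]+c['cx'],c['fy']*q[1]/q[2]+c['cy']
def shot(n,f=None):
    im,d=optics.snapshot(n)
    if f: cv2.imwrite(f'pics/{f}.png',im[:,:,::-1]);np.save(f'pics/{f}.npy',d)
    return im,d
E
python3 - <<'E'
from h import *
d=np.load('pics/top0.npy');P=pts('top',d)
reg=P[150:245,380:500]
m=(abs(reg[...,2]-.14)<.004)
q=reg[m][:,:2];print('floor n',m.sum(),np.median(reg[m][:,2]),cv2.minAreaRect(q.astype(np.float32)*1000))
m2=((reg[...,2]>.152)&(reg[...,2]<.235))
mm=m2.astype(np.uint8);n,l,st,ce=cv2.connectedComponentsWithStats(mm)
for i in range(1,n):
    if st[i,4]>8:
        k=reg[l==i];print(st[i],ce[i]+[380,150],k.mean(0).round(3),k[:,2].max().round(3),k.min(0).round(3),k.max(0).round(3))
# walls strip
im=cv2.imread('pics/top0.png');c=cv2.resize(im[135:260,300:500],None,fx=4,fy=4,interpolation=cv2.INTER_CUBIC)
im=cv2.imread('pics/scene0.png');e=cv2.resize(im[165:325,185:365],(608*180//160,608) ,interpolation=cv2.INTER_CUBIC)[:600]
cv2.imwrite('pics/c1.png',c);cv2.imwrite('pics/c2.png',e)
E
```

```text
floor n 5361 0.14033928018271785 ((523.7044677734375, -132.6691436767578), (206.6271514892578, 222.88099670410156), 5.365923881530762)
[   7    0  113   95 1765] [460.4368272  191.13937677] [ 0.54  -0.183  0.167] 0.214 [ 0.414 -0.276  0.152] [ 0.639 -0.01   0.214]
[ 60  13  17   9 123] [448.28455285 167.02439024] [ 0.599 -0.157  0.164] 0.174 [ 0.59  -0.176  0.152] [ 0.608 -0.139  0.174]
[21 16 16  2 31] [408.25806452 166.48387097] [ 0.601 -0.06   0.165] 0.174 [ 0.6   -0.079  0.159] [ 0.603 -0.042  0.174]
[21 19 16  2 31] [408.25806452 169.48387097] [ 0.594 -0.06   0.166] 0.172 [ 0.592 -0.078  0.16 ] [ 0.595 -0.042  0.172]
[21 22 16  6 81] [408.43209877 174.48148148] [ 0.582 -0.06   0.165] 0.173 [ 0.577 -0.078  0.152] [ 0.588 -0.042  0.173]
[61 23 16  2 32] [448.5 173.5] [ 0.583 -0.156  0.164] 0.172 [ 0.582 -0.174  0.157] [ 0.585 -0.138  0.172]
[61 26 17  2 32] [449.  176.5] [ 0.576 -0.157  0.165] 0.172 [ 0.575 -0.175  0.158] [ 0.577 -0.139  0.172]
[21 29 16  2 30] [408.13333333 179.46666667] [ 0.57  -0.059  0.163] 0.171 [ 0.569 -0.078  0.155] [ 0.571 -0.042  0.171]
[61 29 17  3 36] [
[... 1073 characters left out ...]
17  4 22] [455.45454545 225.31818182] [ 0.458 -0.168  0.166] 0.174 [ 0.455 -0.187  0.154] [ 0.461 -0.15   0.174]
[28 76 16  3 22] [415.31818182 227.13636364] [ 0.454 -0.073  0.167] 0.172 [ 0.452 -0.091  0.156] [ 0.457 -0.057  0.172]
[68 77 17  4 24] [456.375      228.58333333] [ 0.45  -0.17   0.166] 0.174 [ 0.447 -0.188  0.155] [ 0.454 -0.151  0.174]
[28 80 17  2 21] [415.9047619  230.47619048] [ 0.446 -0.074  0.167] 0.172 [ 0.445 -0.092  0.153] [ 0.448 -0.058  0.172]
[69 81 16  3 18] [456.38888889 231.88888889] [ 0.442 -0.169  0.168] 0.171 [ 0.44  -0.187  0.163] [ 0.445 -0.153  0.171]
[29 83 16  3 20] [416.35 233.65] [ 0.439 -0.075  0.167] 0.172 [ 0.436 -0.092  0.157] [ 0.44  -0.058  0.172]
```

View pics/c1.png

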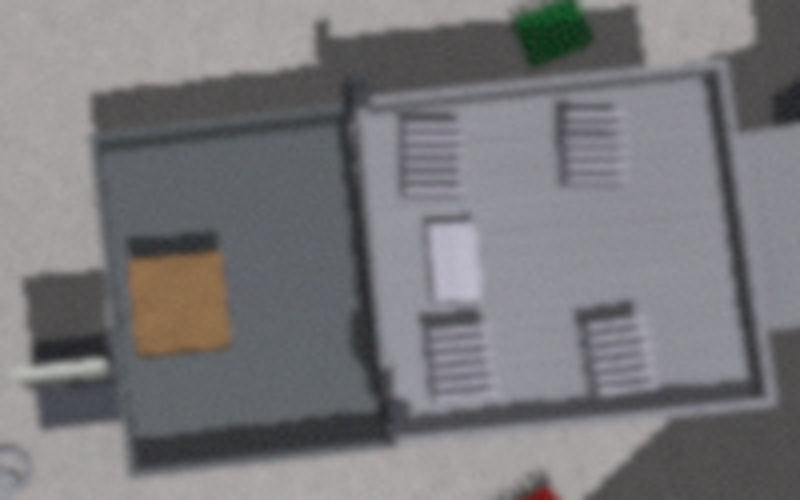

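View pics/c2.png

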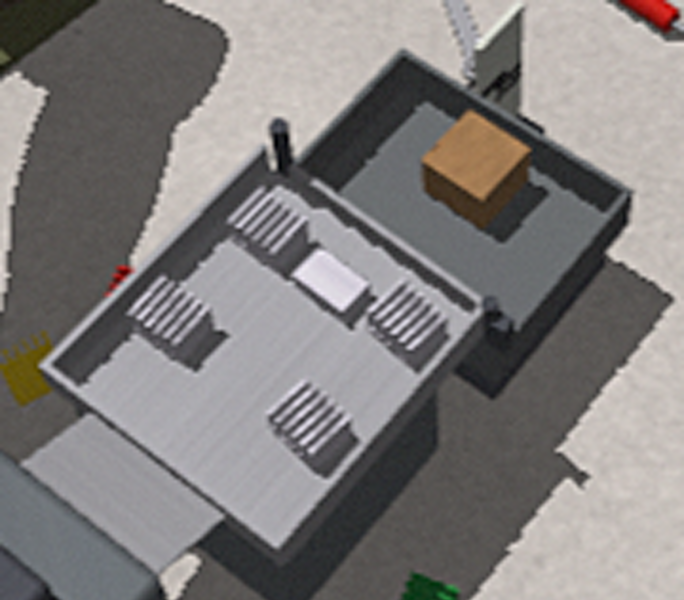

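The top crop (4x) shows sinks at top-view pixels A(408,174), B(448,172), C(415,225), D(455,224) and the plain offcut at (413,200), all consistent in size and height on the tray. The grey finned blocks are the ones meant, because the coloured ones lie off the tray. The scene crop shows the black post at the robot-side corner, the hinge at the far corner, and the plate and pointer at the tote's far end.

Run:
```python
from h import *
for n in('top','scene'):
    P=pts(n,np.load(f'pics/{n}0.npy'))
    x,y,z=P[...,0],P[...,1],P[...,2]
    def st(name,m):
        k=P[m]; 
        if len(k): print(n,name,len(k),np.median(k,0).round(4),k.min(0).round(3),k.max(0).round(3))
    st('post',(z>.18)&(z<.22)&(x>.38)&(x<.48)&(y>-.06)&(y<.02))
    st('posttop',(z>.203)&(z<.22)&(x>.38)&(x<.48)&(y>-.06)&(y<.02))
    st('hinge',(z>.172)&(z<.24)&(x>.58)&(x<.66)&(y>-.06)&(y<.03))
    st('carton',(abs(x-.49)<.05)&(abs(y-.1)<.05)&(z>.06)&(z<.2))
    st('totefloor',(x>.5)&(x<.6)&(y>.01)&(y<.06)&(z<.12))
    st('farrim',(x>.48)&(x<.58)&(y>.12)&(y<.18)&(z>.06)&(z<.15))
    st('plate',(x>.4)&(x<.5)&(y>.15)&(y<.25)&(z>.05))
    st('chute',(x>.45)&(x<.57)&(y>-.33)&(y<-.24)&(z>.12))
    st('saw',(x>.35)&(x<.7)&(y>-.5)&(y<-.3)&(z>.28))
c=proj('scene',np.array([.44,.18,.12]));print(c)
im=cv2.imread('pics/scene0.png');u,v=map(int,c)
cv2.imwrite('pics/c3.png',cv2.resize(im[v-22:v+22,u-28:u+28],None,fx=13,fy=13,interpolation=cv2.INTER_CUBIC))
```

```text
top post 38 [ 0.4296 -0.0283  0.21  ] [ 0.423 -0.035  0.181] [ 0.435 -0.024  0.214]
top posttop 29 [ 0.4296 -0.0304  0.2113] [ 0.423 -0.035  0.207] [ 0.434 -0.024  0.214]
top hinge 22 [ 0.6186 -0.0206  0.1729] [ 0.587 -0.058  0.172] [ 0.624 -0.011  0.175]
top carton 1315 [0.4869 0.0957 0.1062] [0.44 0.05 0.06] [0.54  0.15  0.163]
top totefloor 719 [0.5497 0.0344 0.0655] [0.5   0.01  0.059] [0.6   0.059 0.072]
top farrim 318 [0.5357 0.1316 0.0678] [0.48  0.121 0.061] [0.579 0.146 0.118]
top plate 103 [0.4546 0.1702 0.1477] [0.449 0.151 0.073] [0.467 0.194 0.166]
top chute 2545 [ 0.525  -0.3015  0.1779] [ 0.45  -0.33   0.136] [ 0.57  -0.24   0.302]
top saw 9781 [ 0.5514 -0.404   0.3185] [ 0.437 -0.5    0.28 ] [ 0.671 -0.314  0.336]
scene post 48 [ 0.4321 -0.0337  0.2026] [ 0.424 -0.039  0.18 ] [ 0.438 -0.025  0.213]
scene posttop 23 [ 0.4303 -0.0326  0.2102] [ 0.424 -0.039  0.203] [ 0.436 -0.025  0.213]
scene hinge 12 [ 0.6188 -0.0243  0.1733] [ 0.602 -0.06   0.172] [ 0.621 -0.014  0.176]
scene carton 1131 [0.5016 0.0938 0.1006] [0.44 0.05 0.06] [0.54  0.15  0.165]
scene totefloor 387 [0.5474 0.0413 0.0655] [0.5   0.019 0.059] [0.6   0.06  0.072]
scene farrim 355 [0.5435 0.1359 0.0901] [0.48  0.12  0.061] [0.58  0.146 0.116]
scene plate 198 [0.459  0.173  0.1185] [0.451 0.15  0.051] [0.467 0.195 0.166]
scene chute 972 [ 0.5239 -0.2735  0.17  ] [ 0.451 -0.33   0.139] [ 0.57  -0.241  0.301]
scene saw 8779 [ 0.5791 -0.4199  0.3281] [ 0.437 -0.5    0.28 ] [ 0.672 -0.317  0.337]
(np.float64(315.3246037579458), np.float64(173.68479622349096))
```

View pics/c3.png

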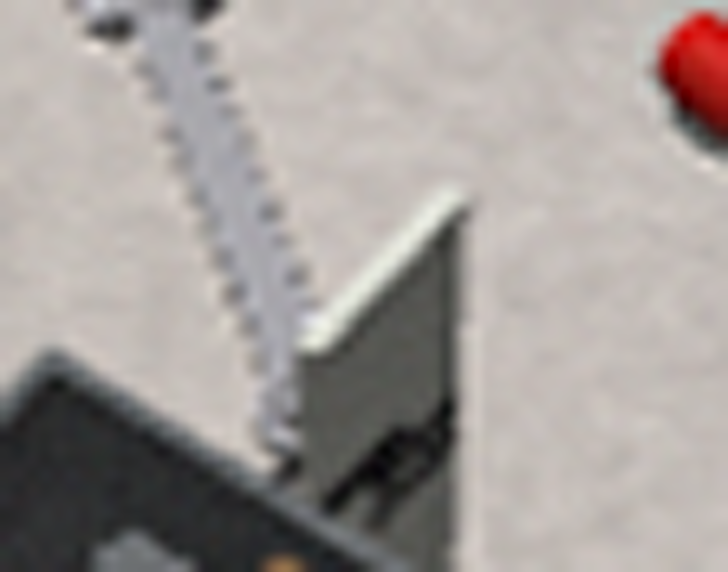

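The scene crop shows the white plate with black bars around crop (400,455), about scene pixel (318,187). I'll read their heights from the depth image.

Run:
```python
from h import *
np.set_printoptions(linewidth=200)
im=cv2.imread('pics/scene0.png');P=pts('scene',np.load('pics/scene0.npy'));g=cv2.cvtColor(im,cv2.COLOR_BGR2GRAY)
s=np.s_[174:198,306:332]
print(g[s]);print((P[s][...,2]*1000).round().astype(int));print((P[s][12:20,...,0]*1000).round().astype(int));print((P[s][12:20,...,1]*1000).round().astype(int))
```

```text
[[180 168 166 165 155 170 213 229 190 111  73  82  82  84  83  76 134 190 197 188 178 181 184 190 188 188]
 [144 168 167 163 198 227 225 191 113  69  83  83  85  86  87  76 136 187 197 191 192 188 187 191 191 188]
 [142 168 172 165 194 228 210 140  71  82  86  85  89  85  81  73 162 204 193 190 193 192 190 192 192 190]
 [174 161 169 166 203 212 141  69  80  87  85  83  83  88  84  73 156 200 190 192 196 193 192 192 192 190]
 [160 152 174 137  98  92  72  79  85  87  84  87  87  87  86  72 155 200 192 190 194 193 185 184 190 193]
 [162 155 178 136  88  80  85  85  83  83  84  87  83  86  84  71 155 199 190 194 193 190 188 190 192 194]
 [197 177 150 124  91  82  85  85  86  88  86  85  85  86  86  69 153 199 190 190 191 188 190 191 191 189]
 [193 152 148 147  93  87  86  87  86  84  86  88  89  85  86  52 143 197 190 191 192 188 188 191 190 189]
 [194 152 134 134  88  86  84  85  83  88  89  84  87  90  60  20 145 197 186 186 188 193 191 191 189 187]
 [165 146 135  83  83  82  85  84  88  89  86  73  76  68  30  46 158 200 188 186 189 192 195 188 188 190]
 [166 146 177 154 102  87  89 
[... 6091 characters left out ...]
227  228  229  233  232  238  239]
 [ 126  131  131  132  130  138  143  141  146  155  163  166  168  180  183  187  193  220  220  222  223  227  228  233  235  235]
 [ 126  129  128  128  131  136  136  142  150  156  160  165  170  179  182  187  192  213  218  222  222  224  225  225  229  230]
 [ 130  127  127  131  128  131  134  135  151  160  158  168  172  176  182  187  192  211  214  217  217  220  223  225  226  232]
 [ 127  126  128  129  127  129  129  132  134  136  159  166  172  178  185  188  194  206  210  215  215  217  220  220  227  226]
 [ 129  130  125  129  129  129  130  131  132  133  134  166  174  177  185  187  194  205  208  209  216  216  214  220  221  223]]
```

```bash
python3 -m creep '[{"grip":1,"tz":-3,"spin":-7},{"grip":1,"tz":-4,"spin":-7},{"grip":1,"tz":-4,"spin":-7},{"grip":1,"tz":-3,"spin":-7},{"grip":1,"spin":-7},{"grip":1,"spin":-7},{"grip":1,"spin":-7},{"grip":1,"spin":-7}]' 20; python3 -c "
from h import *
print(r.get_state()['q'])"
```

```text
[ 1.30680505  0.68991178 -0.19453011  1.56623733  0.15730931  0.90251172
 -0.21507016]$[0]: bad value
```

```bash
python3 -m creep '[{"grip":1,"tx":0,"ty":0,"tz":-3,"spin":-7},{"grip":1,"tx":0,"ty":0,"tz":-4,"spin":-7},{"grip":1,"tx":0,"ty":0,"tz":-4,"spin":-7},{"grip":1,"tx":0,"ty":0,"tz":-3,"spin":-7},{"grip":1,"tx":0,"ty":0,"tz":0,"spin":-7},{"grip":1,"tx":0,"ty":0,"tz":0,"spin":-7},{"grip":1,"tx":0,"ty":0,"tz":0,"spin":-7},{"grip":1,"tx":0,"ty":0,"tz":0,"spin":-7}]' 20; python3 -c "
from h import *
print(r.get_state()['q'])"
```

```text
clock: 0.77
tool_pos: [0.1832, -0.5972, 0.3785]
eef_rot: [0.802, 0.598, -0.0, -0.0]
contact_force: [0.4, -0.5, -0.5]
opening: 0.998
finger_force: 0.0
[ 1.45489414  0.59187413 -0.48222388  1.34792734  0.27460807  1.26824451
  0.67158825]
```

```bash
python3 -m creep '[{"grip":1,"tx":0,"ty":0,"tz":0,"spin":-7},{"grip":1,"tx":0,"ty":0,"tz":0,"spin":-7},{"grip":1,"tx":0,"ty":0,"tz":0,"spin":-7},{"grip":1,"tx":0,"ty":0,"tz":0,"spin":-7},{"grip":1,"tx":0,"ty":0,"tz":0,"spin":-7},{"grip":1,"tx":0,"ty":0,"tz":0,"spin":-7},{"grip":1,"tx":0,"ty":0,"tz":0,"spin":-7},{"grip":1,"tx":0,"ty":0,"tz":0,"spin":-7}]'; python3 -m creep '[{"grip":1,"tx":0,"ty":0,"tz":0,"spin":-7},{"grip":1,"tx":0,"ty":0,"tz":0,"spin":-7},{"grip":1,"tx":0,"ty":0,"tz":0,"spin":-7},{"grip":1,"tx":0,"ty":0,"tz":0,"spin":-7},{"grip":1,"tx":0,"ty":0,"tz":0,"spin":-7},{"grip":1,"tx":0,"ty":0,"tz":0,"spin":-7},{"grip":1,"tx":0,"ty":0,"tz":0,"spin":-7},{"grip":1,"tx":0,"ty":0,"tz":0,"spin":-7}]'; python3 -c "
from h import *
print(r.get_state()['q'])"
```

```text
clock: 1.43
tool_pos: [0.1831, -0.5973, 0.3782]
eef_rot: [0.427, 0.904, 0.0, -0.0]
contact_force: [0.0, 0.1, 0.4]
opening: 0.999
finger_force: 0.0
clock: 2.1
tool_pos: [0.183, -0.5973, 0.3782]
eef_rot: [-0.047, 0.999, 0.0, -0.0]
contact_force: [-0.0, 1.3, -0.7]
opening: 1.002
finger_force: 0.0
[ 1.6765558   0.70204423 -0.98418181  1.33507142  0.57704712  1.40180061
  2.37739578]
```

```bash
python3 -m creep '[{"grip":1,"tx":-1.9,"ty":3.4,"tz":0,"spin":0},{"grip":1,"tx":-1.9,"ty":3.4,"tz":0,"spin":0},{"grip":1,"tx":-1.9,"ty":3.4,"tz":0,"spin":0},{"grip":1,"tx":-1.9,"ty":3.4,"tz":0,"spin":0},{"grip":1,"tx":-1.9,"ty":3.4,"tz":0,"spin":0},{"grip":1,"tx":-1.9,"ty":3.4,"tz":0,"spin":0},{"grip":1,"tx":-1.9,"ty":3.4,"tz":0,"spin":0},{"grip":1,"tx":-1.9,"ty":3.4,"tz":0,"spin":0}]'; python3 -c "
from h import *
print(r.get_state()['q'])"
```

```text
clock: 2.77
tool_pos: [0.3107, -0.3114, 0.3785]
eef_rot: [-0.044, 0.999, 0.0, -0.0]
contact_force: [-0.3, 0.2, -0.4]
opening: 0.997
finger_force: 0.0
[ 1.42691457  0.41782765 -1.09118752  1.84551268  0.40985341  1.12903512
  1.84810026]
```

```bash
python3 -m creep '[{"grip":1,"tx":-1.8,"ty":3.35,"tz":0,"spin":0},{"grip":1,"tx":-1.8,"ty":3.35,"tz":0,"spin":0},{"grip":1,"tx":-1.8,"ty":3.35,"tz":0,"spin":0},{"grip":1,"tx":-1.8,"ty":3.35,"tz":0,"spin":0},{"grip":1,"tx":-1.8,"ty":3.35,"tz":0,"spin":0},{"grip":1,"tx":-1.8,"ty":3.35,"tz":0,"spin":0},{"grip":0.2,"tx":-1.8,"ty":3.35,"tz":0,"spin":0},{"grip":0.2,"tx":-1.8,"ty":3.35,"tz":0,"spin":0}]';python3 - <<'E'
from h import *
s=r.get_state();print(s['q'],s['tool_pos'],s['eef_rot'])
im,d=shot('wrist','w1');P=pts('wrist',d)
z=P[...,2];x=P[...,0];y=P[...,1]
for nm,m in(('posttop',(z>.2)&(z<.225)&(abs(x-.43)<.04)&(abs(y+.03)<.04)),('hinge',(z>.172)&(z<.24)&(x>.58)&(x<.66)&(y>-.06)&(y<.03)),('pointer',(abs(x-.46)<.02)&(y>.13)&(y<.2)&(z>.05))):
    k=P[m];print(nm,len(k), (np.median(k,0).round(4),k.min(0).round(3),k.max(0).round(3)) if len(k) else '')
E
```

```text
clock: 3.43
tool_pos: [0.4307, -0.032, 0.3785]
eef_rot: [-0.044, 0.999, -0.0, -0.0]
contact_force: [1.5, -0.6, 0.8]
opening: 0.874
finger_force: 0.0
[ 0.7142167   0.39621456 -1.07301301  1.8647614   0.38846455  1.11197993
  1.15479757] [ 0.4306592  -0.03203909  0.37849694] [-4.39044162e-02  9.99035622e-01 -3.65319897e-04 -3.06496141e-04]
posttop 137 (array([ 0.4322, -0.0189,  0.2115]), array([ 0.426, -0.025,  0.2  ]), array([ 0.44 , -0.012,  0.214]))
hinge 170 (array([ 0.623 , -0.0213,  0.1734]), array([ 0.581, -0.059,  0.172]), array([0.63 , 0.003, 0.176]))
pointer 1458 (array([0.4575, 0.1587, 0.1125]), array([0.44 , 0.13 , 0.051]), array([0.48 , 0.2  , 0.166]))
```

View pics/w1.png

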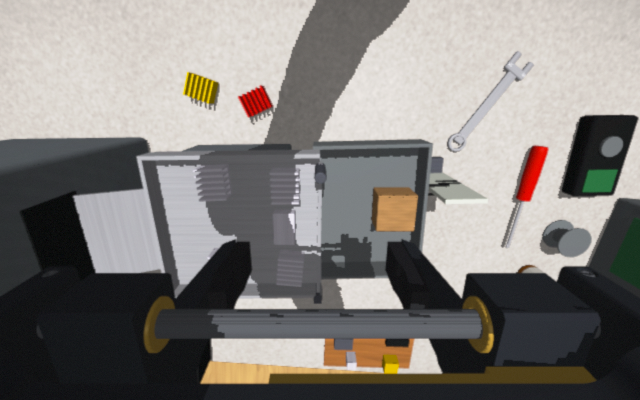

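The wrist picture shows the post at (319,175), the plate at (455,187), and the whole tray and tote in view. The arm was still settling when it was taken, so I'll measure again at rest.

```bash
cat >> h.py <<'E'
def stats(P,nm,m):
    k=P[m];print(nm,len(k), (np.median(k,0).round(4),k.min(0).round(3),k.max(0).round(3)) if len(k) else '')
E
python3 - <<'E'
from h import *
s=r.get_state();print(s['clock'],s['tool_pos'],s['opening'])
im,d=shot('wrist','w2');P=pts('wrist',d)
z=P[...,2];x=P[...,0];y=P[...,1]
stats(P,'posttop',(z>.205)&(z<.22)&(abs(x-.43)<.04)&(abs(y+.03)<.04))
stats(P,'hinge',(z>.176)&(z<.24)&(x>.58)&(x<.66)&(y>-.06)&(y<.03))
stats(P,'totefl',(x>.5)&(x<.58)&(y>.02)&(y<.05)&(z<.1))
E
```

```text
3.4833 [ 0.4334539  -0.02229368  0.379908  ] 0.8265858142196265
posttop 122 (array([ 0.4275, -0.0342,  0.2099]), array([ 0.422, -0.041,  0.205]), array([ 0.435, -0.027,  0.213]))
hinge 0 
totefl 747 (array([0.5388, 0.035 , 0.0652]), array([0.5  , 0.02 , 0.063]), array([0.58 , 0.05 , 0.068]))
```

```bash
python3 -m creep '[{"grip":0,"tx":0.5,"ty":-1.0,"tz":0,"spin":0},{"grip":0,"tx":0,"ty":0,"tz":4,"spin":0},{"grip":0,"tx":0,"ty":0,"tz":4,"spin":0},{"grip":0,"tx":0,"ty":0,"tz":4,"spin":0},{"grip":0,"tx":0,"ty":0,"tz":1,"spin":0},{"grip":0,"tx":0,"ty":0,"tz":0,"spin":0},{"grip":0,"tx":0,"ty":0,"tz":0,"spin":0}]'
python3 - <<'E'
from h import *
im,d=shot('wrist','w3');P=pts('wrist',d)
z=P[...,2];x=P[...,0];y=P[...,1]
stats(P,'posttop',(z>.205)&(z<.22)&(abs(x-.43)<.04)&(abs(y+.03)<.04))
E
```

```text
clock: 4.12
tool_pos: [0.427, -0.0438, 0.2495]
eef_rot: [-0.044, 0.999, 0.0, 0.0]
contact_force: [0.4, 0.4, 0.3]
opening: 0.501
finger_force: 0.0
posttop 316 (array([ 0.4293, -0.0303,  0.2109]), array([ 0.423, -0.037,  0.205]), array([ 0.437, -0.023,  0.213]))
```

```bash
python3 -m creep '[{"grip":0,"tx":-0.35,"ty":1.25,"tz":0,"spin":0},{"grip":0,"tx":0,"ty":0,"tz":0,"spin":0},{"grip":0,"tx":0,"ty":0,"tz":2.5,"spin":0},{"grip":0,"tx":0,"ty":0,"tz":2.5,"spin":0},{"grip":0,"tx":0,"ty":0,"tz":2.5,"spin":0},{"grip":0,"tx":0,"ty":0,"tz":0,"spin":0}]'
python3 -m creep '[{"grip":-0.5,"tx":0,"ty":0,"tz":0,"spin":0},{"grip":-0.5,"tx":0,"ty":0,"tz":0,"spin":0},{"grip":-0.5,"tx":0,"ty":0,"tz":0,"spin":0},{"grip":-0.5,"tx":0,"ty":0,"tz":0,"spin":0}]'
```

```text
clock: 4.67
tool_pos: [0.428, -0.032, 0.1723]
eef_rot: [-0.044, 0.999, -0.0, -0.002]
contact_force: [-0.2, 1.1, -0.2]
opening: 0.5
finger_force: 0.0
clock: 5.0
tool_pos: [0.4299, -0.0312, 0.175]
eef_rot: [-0.044, 0.999, -0.0, 0.001]
contact_force: [-1.0, -0.4, -0.2]
opening: 0.252
finger_force: 0.0
```

```bash
python3 -m creep '[{"grip":-0.5,"tx":-0.1,"ty":2,"tz":0,"spin":6},{"grip":-0.5,"tx":-0.1,"ty":2,"tz":0,"spin":6},{"grip":-0.5,"tx":-0.1,"ty":2,"tz":0,"spin":6},{"grip":-0.5,"tx":-0.1,"ty":2,"tz":0,"spin":6},{"grip":-0.5,"tx":0,"ty":0,"tz":0,"spin":0}]'; python3 -m creep '[{"grip":-0.5,"tx":-0.1,"ty":2,"tz":0,"spin":6},{"grip":-0.5,"tx":-0.1,"ty":2,"tz":0,"spin":6},{"grip":-0.5,"tx":-0.1,"ty":2,"tz":0,"spin":6},{"grip":-0.5,"tx":-0.1,"ty":2,"tz":0,"spin":6},{"grip":-0.5,"tx":-0.1,"ty":2,"tz":0,"spin":6},{"grip":-0.5,"tx":0,"ty":0,"tz":0,"spin":0}]'; python3 -c "
from h import *
print(r.get_state()['q'])"
```

```text
clock: 5.42
tool_pos: [0.4404, 0.0526, 0.1752]
eef_rot: [0.164, 0.987, 0.002, 0.002]
contact_force: [0.9, 0.8, 0.3]
opening: 0.255
finger_force: 0.0
clock: 5.92
tool_pos: [0.4963, 0.1331, 0.1747]
eef_rot: [0.414, 0.91, 0.003, 0.001]
contact_force: [0.4, 0.0, 0.5]
opening: 0.252
finger_force: 0.0
[-0.03453477  0.67989147 -0.5145622   1.95790881  0.54423831  0.63716459
 -0.18234195]
```

```bash
python3 -m creep '[{"grip":-0.5,"tx":-0.1,"ty":2,"tz":0,"spin":6},{"grip":-0.5,"tx":-0.1,"ty":2,"tz":0,"spin":6},{"grip":-0.5,"tx":-0.1,"ty":2,"tz":0,"spin":6},{"grip":-0.5,"tx":-0.1,"ty":2,"tz":0,"spin":6},{"grip":-0.5,"tx":-0.1,"ty":2,"tz":0,"spin":6},{"grip":-0.5,"tx":-0.1,"ty":2,"tz":0,"spin":6},{"grip":-0.5,"tx":0,"ty":0,"tz":0,"spin":0},{"grip":-0.5,"tx":0,"ty":0,"tz":0,"spin":0}]'
python3 - <<'E'
from h import *
print(r.get_state()['q'])
for n in('top','scene'):
    im,d=shot(n,n+'1');P=pts(n,d);x,y,z=P[...,0],P[...,1],P[...,2]
    stats(P,n+' totefl',(x>.5)&(x<.58)&(y>.02)&(y<.05)&(z<.1))
E
```

```text
clock: 6.58
tool_pos: [0.6017, 0.1749, 0.1735]
eef_rot: [0.674, 0.739, -0.001, 0.0]
contact_force: [-0.9, -0.3, 0.1]
opening: 0.244
finger_force: 0.0
[-0.16510069  0.78443711 -0.35089585  1.61620483  0.34497113  0.80411899
 -0.5718064 ]
top totefl 0 
scene totefl 239 (array([0.5389, 0.0349, 0.0658]), array([0.5  , 0.02 , 0.058]), array([0.577, 0.05 , 0.075]))
```

View pics/scene1.png

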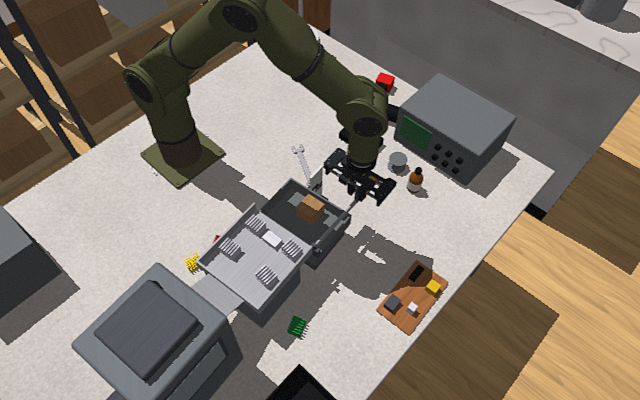

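The scene picture shows the gate open along the tote's far side, with the gripper at the post (350,190) and the tray contents undisturbed.

```bash
python3 -m creep '[{"grip":-0.5,"tx":0,"ty":0,"tz":-4,"spin":0},{"grip":-0.5,"tx":0,"ty":0,"tz":-4,"spin":0},{"grip":-0.5,"tx":0,"ty":0,"tz":0,"spin":0},{"grip":-1,"tx":-3.5,"ty":-0.5,"tz":0,"spin":0},{"grip":-1,"tx":-3.5,"ty":-0.5,"tz":0,"spin":0},{"grip":-1,"tx":-3.5,"ty":-0.5,"tz":0,"spin":0},{"grip":-1,"tx":-3.5,"ty":-0.5,"tz":0,"spin":0}]'; python3 -m creep '[{"grip":-1,"tx":-3.5,"ty":-0.5,"tz":0,"spin":0},{"grip":-1,"tx":-3.5,"ty":-0.5,"tz":0,"spin":0},{"grip":-1,"tx":-3.5,"ty":-0.5,"tz":0,"spin":0},{"grip":-1,"tx":-3.5,"ty":-0.5,"tz":0,"spin":0},{"grip":-1,"tx":0,"ty":0,"tz":0,"spin":0},{"grip":-1,"tx":0,"ty":0,"tz":0,"spin":0},{"grip":-1,"tx":0,"ty":0,"tz":0,"spin":0}]'
python3 - <<'E'
from h import *
print(r.get_state()['q'],r.get_state()['opening'])
im,d=shot('wrist','w4')
for n in('wrist','scene','top'):
  P=pts(n,d) if n=='wrist' else pts(n,shot(n)[1])
  x,y,z=P[...,0],P[...,1],P[...,2]
  for nm,(a,b) in dict(A=(.582,-.06),B=(.587,-.157),C=(.458,-.073),D=(.46,-.168),off=(.521,-.072)).items():
    stats(P,n+nm,(abs(x-a)<.032)&(abs(y-b)<.03)&(z>.152)&(z<.175))
E
```

```text
clock: 7.27
tool_pos: [0.5927, 0.0336, 0.2538]
eef_rot: [0.674, 0.739, -0.001, -0.0]
contact_force: [0.8, -1.1, 0.7]
opening: 0.003
finger_force: 0.0
clock: 7.85
tool_pos: [0.586, -0.1051, 0.2538]
eef_rot: [0.675, 0.738, 0.0, -0.0]
contact_force: [-0.3, 0.1, -0.7]
opening: 0.004
finger_force: 0.0
[ 0.33792814  0.65207466 -0.4147418   1.63344803  0.31073337  0.92259052
 -0.10026002] 0.004277810674499816
wristA 1153 (array([ 0.5861, -0.0579,  0.1684]), array([ 0.562, -0.077,  0.152]), array([ 0.604, -0.041,  0.171]))
wristB 168 (array([ 0.5861, -0.1387,  0.1604]), array([ 0.568, -0.148,  0.152]), array([ 0.61 , -0.138,  0.169]))
wristC 2769 (array([ 0.4622, -0.0717,  0.1659]), array([ 0.437, -0.093,  0.152]), array([ 0.482, -0.053,  0.171]))
wristD 2764 (array([ 0.458 , -0.1674,  0.1649]), array([ 0.428, -0.198,  0.152]), array([ 0.486, -0.147,  0.172]))
wristoff 2063 (array([ 0.5223, -0.0705,  0.1585]), array([ 0.497, -0.087,  0.152]), array([ 0.546, -0.055,  0.161]))
sceneA 84 (array([ 0.5788, -0.0746,  0.1632]), array([ 0.562, -0.08 ,  0.152]), array([ 0.603, -0.056,  0.172]))
scene
[... 311 characters left out ...]
0.487, -0.15 ,  0.175]))
sceneoff 61 (array([ 0.5157, -0.0858,  0.1575]), array([ 0.499, -0.091,  0.153]), array([ 0.547, -0.073,  0.163]))
topA 205 (array([ 0.58  , -0.0596,  0.166 ]), array([ 0.561, -0.078,  0.152]), array([ 0.603, -0.042,  0.173]))
topB 27 (array([ 0.5679, -0.1525,  0.1655]), array([ 0.567, -0.167,  0.152]), array([ 0.57 , -0.139,  0.172]))
topC 135 (array([ 0.4617, -0.0723,  0.1678]), array([ 0.436, -0.093,  0.152]), array([ 0.481, -0.055,  0.173]))
topD 139 (array([ 0.4612, -0.168 ,  0.1676]), array([ 0.428, -0.198,  0.152]), array([ 0.485, -0.148,  0.173]))
topoff 249 (array([ 0.5205, -0.0727,  0.1583]), array([ 0.496, -0.088,  0.152]), array([ 0.545, -0.057,  0.163]))
```

```bash
python3 -m creep '[{"grip":-1,"tx":0,"ty":-0.3,"tz":3.5,"spin":0},{"grip":-1,"tx":0,"ty":0,"tz":3.6,"spin":0},{"grip":-1,"tx":0,"ty":0,"tz":3.6,"spin":0},{"grip":-1,"tx":0,"ty":0,"tz":0,"spin":0},{"grip":-1,"tx":1,"ty":0,"tz":0,"spin":0},{"grip":-1,"tx":1,"ty":0,"tz":0,"spin":0},{"grip":-1,"tx":1,"ty":0,"tz":0,"spin":0}]'; python3 -m creep '[{"grip":-1,"tx":1,"ty":0,"tz":0,"spin":0},{"grip":-1,"tx":1,"ty":0,"tz":0,"spin":0},{"grip":-1,"tx":1,"ty":0,"tz":0,"spin":0},{"grip":-1,"tx":1,"ty":0,"tz":0,"spin":0},{"grip":-1,"tx":1,"ty":0,"tz":0,"spin":0},{"grip":-1,"tx":0,"ty":0,"tz":0,"spin":0},{"grip":-1,"tx":0,"ty":0,"tz":0,"spin":0}]'
python3 - <<'E'
from h import *
for n in('top','scene','wrist'):
    im,d=shot(n,n+'2');P=pts(n,d);x,y,z=P[...,0],P[...,1],P[...,2]
    stats(P,n+' A on tray',(x>.5)&(x<.61)&(y<-.02)&(y>-.1)&(z>.152)&(z<.175))
    stats(P,n+' totefl',(x>.49)&(x<.52)&(y>.02)&(y<.05)&(z<.1))
E
```

```text
clock: 8.58
tool_pos: [0.5819, -0.0741, 0.1485]
eef_rot: [0.675, 0.738, 0.001, 0.001]
contact_force: [0.3, -0.3, 0.2]
opening: 0.005
finger_force: 0.2
clock: 9.17
tool_pos: [0.5768, -0.0253, 0.1467]
eef_rot: [0.675, 0.738, 0.0, -0.0]
contact_force: [0.5, -0.3, 0.4]
opening: 0.004
finger_force: 0.0
top A on tray 89 (array([ 0.5323, -0.0806,  0.1584]), array([ 0.501, -0.088,  0.154]), array([ 0.545, -0.056,  0.162]))
top totefl 125 (array([0.5046, 0.0344, 0.0525]), array([0.491, 0.021, 0.047]), array([0.52 , 0.05 , 0.058]))
scene A on tray 206 (array([ 0.5257, -0.0736,  0.1583]), array([ 0.5  , -0.091,  0.152]), array([ 0.593, -0.027,  0.171]))
scene totefl 0 
wrist A on tray 465 (array([ 0.5075, -0.0591,  0.1582]), array([ 0.5  , -0.089,  0.152]), array([ 0.579, -0.02 ,  0.172]))
wrist totefl 1451 (array([0.5052, 0.0355, 0.0531]), array([0.49 , 0.02 , 0.051]), array([0.52 , 0.05 , 0.055]))
```

```bash
python3 -m creep '[{"grip":-1,"tx":0,"ty":0,"tz":-3,"spin":0},{"grip":-1,"tx":0,"ty":0,"tz":-3,"spin":0},{"grip":-1,"tx":-2,"ty":-3.05,"tz":0,"spin":0},{"grip":-1,"tx":-2,"ty":-3.05,"tz":0,"spin":0},{"grip":-1,"tx":-2,"ty":-3.05,"tz":0,"spin":0},{"grip":-1,"tx":-2,"ty":-3.05,"tz":0,"spin":0},{"grip":-1,"tx":0,"ty":0,"tz":0,"spin":0},{"grip":-1,"tx":0,"ty":0,"tz":0,"spin":0}]'
python3 - <<'E'
from h import *
for n in('top','wrist','scene'):
    im,d=shot(n,n+'3');P=pts(n,d);x,y,z=P[...,0],P[...,1],P[...,2]
    stats(P,n+' totefl',(x>.49)&(x<.53)&(y>.01)&(y<.05)&(z<.1))
    stats(P,n+' intote',(x>.43)&(x<.64)&(y>.0)&(y<.06)&(z>.065)&(z<.1))
s=r.get_state();print(s['tool_pos'])
im=cv2.imread('pics/scene3.png')
E
```

```text
clock: 9.98
tool_pos: [0.4607, -0.1192, 0.2068]
eef_rot: [0.677, 0.736, -0.001, -0.0]
contact_force: [0.9, 0.1, -0.3]
opening: 0.006
finger_force: 0.0
top totefl 225 (array([0.5094, 0.0293, 0.056 ]), array([0.49, 0.01, 0.05]), array([0.528, 0.048, 0.063]))
top intote 225 (array([0.5864, 0.0155, 0.088 ]), array([0.49 , 0.   , 0.065]), array([0.622, 0.058, 0.1  ]))
wrist totefl 2213 (array([0.51  , 0.0309, 0.0562]), array([0.49 , 0.01 , 0.054]), array([0.53 , 0.05 , 0.059]))
wrist intote 4362 (array([0.5966, 0.0188, 0.0879]), array([0.554, 0.   , 0.065]), array([0.627, 0.06 , 0.1  ]))
scene totefl 158 (array([0.5101, 0.0313, 0.0563]), array([0.49 , 0.011, 0.05 ]), array([0.529, 0.05 , 0.063]))
scene intote 147 (array([0.6182, 0.0201, 0.0878]), array([0.479, 0.   , 0.065]), array([0.626, 0.059, 0.1  ]))
[ 0.46386138 -0.11611359  0.20692649]
```

```bash
python3 -m creep '[{"grip":-1,"tx":0,"ty":0,"tz":3,"spin":0},{"grip":-1,"tx":0,"ty":0,"tz":3,"spin":0},{"grip":-1,"tx":0,"ty":0,"tz":0,"spin":0},{"grip":-1,"tx":1,"ty":0,"tz":0,"spin":0},{"grip":-1,"tx":1,"ty":0,"tz":0,"spin":0},{"grip":-1,"tx":1,"ty":0,"tz":0,"spin":0},{"grip":-1,"tx":1,"ty":0,"tz":0,"spin":0}]'; python3 -m creep '[{"grip":-1,"tx":1,"ty":0,"tz":0,"spin":0},{"grip":-1,"tx":1,"ty":0,"tz":0,"spin":0},{"grip":-1,"tx":1,"ty":0,"tz":0,"spin":0},{"grip":-1,"tx":1,"ty":0,"tz":0,"spin":0},{"grip":-1,"tx":0.5,"ty":0,"tz":0,"spin":0},{"grip":-1,"tx":0,"ty":0,"tz":0,"spin":0}]'; python3 -m creep '[{"grip":-1,"tx":0,"ty":0,"tz":-3,"spin":0},{"grip":-1,"tx":0,"ty":0,"tz":-3,"spin":0},{"grip":-1,"tx":-4,"ty":0,"tz":0,"spin":0},{"grip":-1,"tx":-4,"ty":0,"tz":0,"spin":0},{"grip":-1,"tx":-4,"ty":0,"tz":0,"spin":0},{"grip":-1,"tx":0,"ty":0,"tz":0,"spin":0},{"grip":-1,"tx":0,"ty":0,"tz":0,"spin":0},{"grip":-1,"tx":0,"ty":0,"tz":0,"spin":0}]'
python3 - <<'E'
from h import *
np.set_printoptions(linewidth=200)
for n in('top','wrist','scene'):
    im,d=shot(n,n+'4');P=pts(n,d);x,y,z=P[...,0],P[...,1],P[...,2]
    stats(P,n+' totefl',(x>.49)&(x<.54)&(y>.01)&(y<.05)&(z<.055))
    stats(P,n+' intote',(x>.42)&(x<.64)&(y>-.01)&(y<.06)&(z>.06)&(z<.1))
    stats(P,n+' C tray',(x>.42)&(x<.6)&(y>-.1)&(y<-.03)&(z>.152)&(z<.175))
s=np.s_[178:198,308:324]
g=cv2.cvtColor(im,cv2.COLOR_RGB2GRAY);print(g[s]);print((P[s][...,2]*1000).round().astype(int));print((P[s][...,0]*1000).round().astype(int))
a=cv2.imread('pics/scene4.png')[165:275,190:360];cv2.imwrite('pics/c5.png',cv2.resize(a,None,fx=4.7,fy=4.7,interpolation=cv2.INTER_CUBIC))
E
```

```text
clock: 10.72
tool_pos: [0.4598, -0.0752, 0.148]
eef_rot: [0.675, 0.738, 0.001, 0.001]
contact_force: [-0.6, -1.7, 0.3]
opening: 0.007
finger_force: 0.4
clock: 11.22
tool_pos: [0.4549, -0.0302, 0.1468]
eef_rot: [0.674, 0.739, 0.0, -0.0]
contact_force: [0.1, 0.9, 0.9]
opening: 0.006
finger_force: 0.0
clock: 11.88
tool_pos: [0.4651, -0.1515, 0.2065]
eef_rot: [0.676, 0.737, 0.0, -0.0]
contact_force: [0.1, 0.1, -0.4]
opening: 0.009
finger_force: 0.0
top totefl 286 (array([0.5156, 0.0309, 0.0465]), array([0.491, 0.01 , 0.041]), array([0.54 , 0.05 , 0.053]))
top intote 344 (array([0.5791, 0.009 , 0.0811]), array([ 0.432, -0.01 ,  0.06 ]), array([0.625, 0.06 , 0.096]))
top C tray 254 (array([ 0.5205, -0.0727,  0.1582]), array([ 0.421, -0.099,  0.152]), array([ 0.545, -0.056,  0.169]))
wrist totefl 1013 (array([0.517 , 0.0174, 0.0465]), array([0.49 , 0.01 , 0.044]), array([0.54 , 0.027, 0.05 ]))
wrist intote 3874 (array([0.5787, 0.0079, 0.0815]), array([ 0.432, -0.01 ,  0.06 ]), array([0.627, 0.029, 0.094]))
wrist C tray 3802 (array([ 0.5186, -0.0726,  0.1585]), array([ 0.42 , -0.1  ,  0.152]
[... 4343 characters left out ...]
 466  462  459  458  458  457  441]
 [ 407  452  456  461  464  464  461  465  467  459  458  460  459  456  457  444]
 [ 452  455  458  462  464  464  464  467  461  460  459  457  456  457  458  444]
 [ 455  412  459  464  463  462  467  463  459  459  457  461  458  457  454  449]
 [ 457  461  463  464  467  467  463  458  460  459  459  459  457  457  454 1026]
 [ 460  464  464  467  469  461  460  459  462  461  462  459  459  456  456  453]
 [ 458  462  467  470  473  475  463  460  459  461  456  460  457  457  458  457]
 [ 459  462  467  472  473  479  477  481  460  458  458  460  457  460  462  465]
 [ 459  460  464  470  473  476  481  484  486  486  457  458  461  464  464  465]]
```

View pics/c5.png

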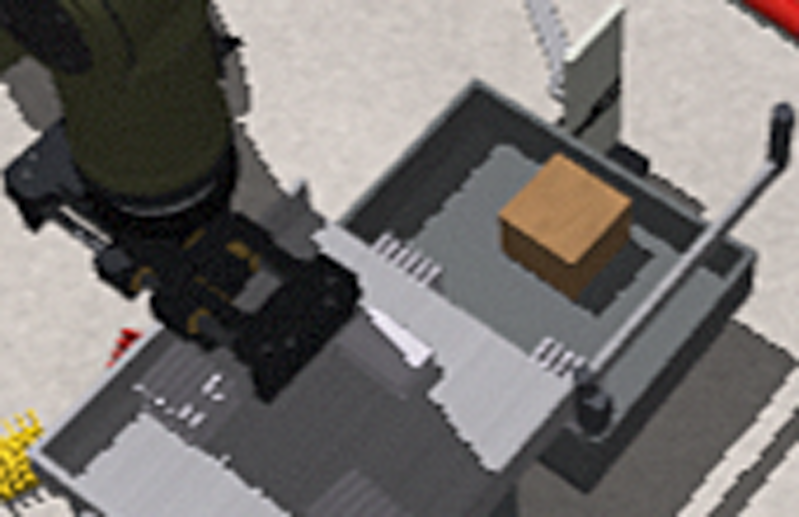

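The crop shows both pushed sinks in the tote at (405,255) and (560,355), the offcut still on the tray, and the pointer about level with the upper mark. That is too close to call, so I'll measure the plate from close by with the wrist camera.

Run:
```python
from h import *
from scipy.spatial.transform import Rotation as Ro
s=r.get_state();c=optics.get_calibration('wrist');E=np.array(c['extrinsics']);R=E[:3,:3];o=-R.T@E[:3,3]
T=Ro.from_quat(s['eef_rot']).as_matrix()
print('q',s['q'],s['tool_pos']);print('cam in tool',T.T@(o-s['tool_pos']),'rows cam x,y,z axes in tool',(T.T@R.T).T.round(3),c['fx'],c['cx'],c['cy'])
print('cam world',o,'axis',R[2], 'plate pix',proj('wrist',np.array([.462,.165,.085])))
```

```text
q [ 0.46664298  0.58345129 -0.3896146   1.99557501  0.36215649  0.62969593
 -0.06940627] [ 0.46552297 -0.14994664  0.20671662]
cam in tool [ 0.08371945  0.00063961 -0.14648358] rows cam x,y,z axes in tool [[-0.001  1.     0.   ]
 [-0.947 -0.001 -0.321]
 [-0.321 -0.001  0.947]] 290.988105479135 318.17620002591144 198.2411197020209
cam world [ 0.45855973 -0.06661415  0.35325673] axis [ 0.02837522 -0.31883363 -0.94738586] plate pix (np.float64(357.43804142519303), np.float64(-292.3134630801632))
```

```bash
python3 -m creep '[{"grip":-1,"tx":0,"ty":0,"tz":-4,"spin":0},{"grip":-1,"tx":0,"ty":0,"tz":-4,"spin":0},{"grip":-1,"tx":2.8,"ty":2.4,"tz":0,"spin":0},{"grip":-1,"tx":2.8,"ty":2.4,"tz":0,"spin":0},{"grip":-1,"tx":2.8,"ty":2.4,"tz":0,"spin":0},{"grip":-1,"tx":2.8,"ty":2.4,"tz":0,"spin":0},{"grip":-1,"tx":2.8,"ty":2.4,"tz":0,"spin":0},{"grip":-1,"tx":2.8,"ty":2.4,"tz":0,"spin":0}]'; python3 -m creep '[{"grip":-1,"tx":2.8,"ty":2.4,"tz":0,"spin":0},{"grip":-1,"tx":2.8,"ty":2.4,"tz":0,"spin":0},{"grip":-1,"tx":2.8,"ty":2.4,"tz":0,"spin":0},{"grip":-1,"tx":0,"ty":0,"tz":0,"spin":7},{"grip":-1,"tx":0,"ty":0,"tz":0,"spin":7},{"grip":-1,"tx":0,"ty":0,"tz":0,"spin":7},{"grip":-1,"tx":0,"ty":0,"tz":0,"spin":7},{"grip":-1,"tx":0,"ty":0,"tz":0,"spin":7}]'; python3 -m creep '[{"grip":-1,"tx":0,"ty":0,"tz":0,"spin":7},{"grip":-1,"tx":0,"ty":0,"tz":0,"spin":7},{"grip":-1,"tx":0,"ty":0,"tz":0,"spin":7},{"grip":-1,"tx":0,"ty":0,"tz":0,"spin":7},{"grip":-1,"tx":0,"ty":0,"tz":0,"spin":7},{"grip":-1,"tx":0,"ty":0,"tz":0,"spin":7},{"grip":-1,"tx":0,"ty":0,"tz":0,"spin":7},{"grip":-1,"tx":0,"ty":0,"tz":0,"spin":7}]';  python3 - <<'E'
from h import *
print(r.get_state()['q'],r.get_state()['tool_pos'])
print(proj('wrist',np.array([.462,.165,.085])),proj('wrist',np.array([.603,.18,.21])))
E
```

```text
clock: 12.7
tool_pos: [0.5944, 0.0317, 0.2867]
eef_rot: [0.674, 0.739, -0.0, -0.0]
contact_force: [0.4, -0.6, 0.3]
opening: 0.002
finger_force: 0.0
clock: 13.37
tool_pos: [0.6576, 0.1205, 0.2864]
eef_rot: [0.866, 0.499, -0.0, -0.0]
contact_force: [-0.6, -0.3, -1.2]
opening: 0.004
finger_force: 0.0
clock: 14.03
tool_pos: [0.6575, 0.1205, 0.2864]
eef_rot: [0.999, 0.034, -0.0, -0.0]
contact_force: [0.5, 0.9, 0.4]
opening: 0.004
finger_force: 0.0
[-0.26379019  0.70302607  0.02747561  1.3660125  -0.02098239  1.07371035
 -1.73577967] [0.65750533 0.12052144 0.28644014]
(np.float64(278.46869019208503), np.float64(302.36948931971875)) (np.float64(246.32694762050255), np.float64(262.259537270073))
```

```bash
python3 -m creep '[{"grip":-1,"tx":0,"ty":0,"tz":0,"spin":-7},{"grip":-1,"tx":0,"ty":0,"tz":0,"spin":-7},{"grip":-1,"tx":0,"ty":0,"tz":0,"spin":-7},{"grip":-1,"tx":0,"ty":0,"tz":0,"spin":-7},{"grip":-1,"tx":0,"ty":0,"tz":0,"spin":-7},{"grip":-1,"tx":0,"ty":0,"tz":0,"spin":-7},{"grip":-1,"tx":0,"ty":0,"tz":0,"spin":-7}]';python3 -m creep '[{"grip":-1,"tx":0,"ty":0,"tz":0,"spin":-7},{"grip":-1,"tx":0,"ty":0,"tz":0,"spin":-7},{"grip":-1,"tx":0,"ty":0,"tz":0,"spin":-7},{"grip":-1,"tx":0,"ty":0,"tz":0,"spin":-7},{"grip":-1,"tx":0,"ty":0,"tz":0,"spin":-7},{"grip":-1,"tx":0,"ty":0,"tz":0,"spin":-7},{"grip":-1,"tx":-3.8,"ty":1.5,"tz":0,"spin":0}]'; python3 -m creep '[{"grip":-1,"tx":-0.5,"ty":0.5,"tz":3.4,"spin":0},{"grip":-1,"tx":0,"ty":0,"tz":3.3,"spin":0},{"grip":-1,"tx":0,"ty":0,"tz":3.3,"spin":0},{"grip":-1,"tx":0,"ty":0,"tz":0,"spin":0},{"grip":-1,"tx":0,"ty":0,"tz":0,"spin":0},{"grip":-1,"tx":0,"ty":0,"tz":0,"spin":0}]';  python3 - <<'E'
from h import *
np.set_printoptions(linewidth=220)
print(r.get_state()['tool_pos'])
im,d=shot('wrist','w6');u,v=map(int,proj('wrist',np.array([.462,.165,.085])));print(u,v)
np.save('pics/w6ext.npy',optics.get_calibration('wrist')['extrinsics'])
u0,v0=max(u-45,0),max(v-35,0);a=im[v0:v0+70,u0:u0+90,::-1];print(u0,v0);cv2.imwrite('pics/c6.png',cv2.resize(a,None,fx=8,fy=8,interpolation=cv2.INTER_CUBIC))
E
```

```text
clock: 14.62
tool_pos: [0.6575, 0.1204, 0.2865]
eef_rot: [0.893, 0.451, -0.0, -0.0]
contact_force: [0.3, -0.5, 0.5]
opening: 0.005
finger_force: 0.0
clock: 15.2
tool_pos: [0.6726, 0.095, 0.2873]
eef_rot: [0.667, 0.745, 0.002, -0.005]
contact_force: [0.1, 2.9, 0.3]
opening: 0.004
finger_force: 0.0
clock: 15.7
tool_pos: [0.683, 0.0791, 0.1886]
eef_rot: [0.675, 0.738, 0.001, 0.001]
contact_force: [-0.5, -0.1, 0.4]
opening: 0.008
finger_force: 0.0
[0.68295443 0.07908759 0.1885863 ]
47 71
2 36
```

View pics/c6.png

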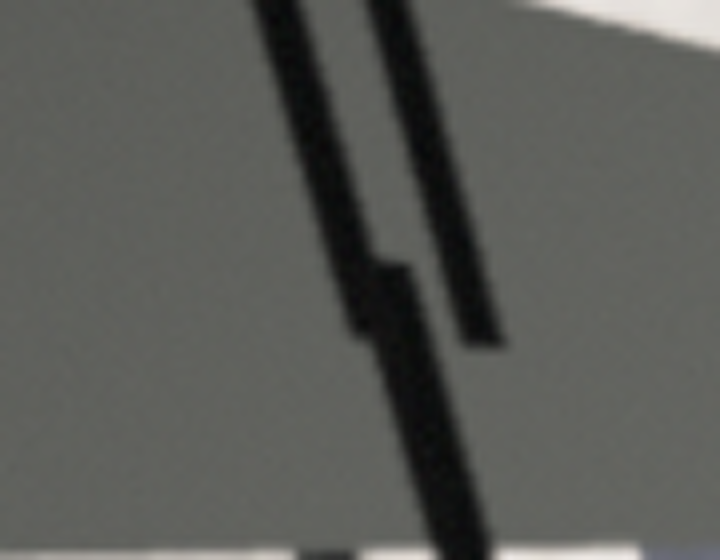

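The enlarged wrist crop shows the upper mark (left bar), the lower mark (right bar), and the pointer coming from below with its tip at crop (390,262), apparently between them. The pointer stands in front of the plate, so I'll correct for parallax using the depth.

Run:
```python
from h import *
im=cv2.imread('pics/w6.png');d=np.load('pics/w6.npy');P=pts('wrist',d);g=cv2.cvtColor(im,cv2.COLOR_BGR2GRAY)
def S(nm,m): 
    k=P[m];print(nm,len(k),k.mean(0).round(4),(k.std(0)/np.sqrt(len(k))).round(4))
v,u=np.mgrid[:400,:640]
cx,cy=(u-2+.5)*8,(v-36+.5)*8
def band(a,b,lo,hi,w=10): # line through crop points
    t=(cy-a[1])/(b[1]-a[1]);return (abs(cx-(a[0]+t*(b[0]-a[0])))<w)&(cy>lo)&(cy<hi)
S('upper',band((277,0),(352,270),10,240)&(g<50))
S('lower',band((388,0),(482,340),10,330)&(g<50))
S('pointer',band((395,275),(463,540),350,520)&(g<60))
S('plate',(g>80)&(g<115)&(cx>20)&(cx<250)&(cy>250)&(cy<520))
S('plate2',(g>80)&(g<115)&(cx>530)&(cx<700)&(cy>250)&(cy<520))
# edges along rows (subpixel half level) 
c=optics.get_calibration('wrist')
for row in(36+18,36+27,36+35,36+45,36+55):
    x=np.linspace(2,92,1801);y=np.interp(x,np.arange(640),g[row]);lev=55
    e=x[1:][(y[1:]<lev)!=(y[:-1]<lev)]
    E=np.array(c['extrinsics']);R=E[:3,:3];o=-R.T@E[:3,3]
    out=[]
    for q in e:
        dd=R.T@np.array([(q-c['cx'])/c['fx'],(row-c['cy'])/c['fy'],1]);
        out.append([round(1000*(o+dd*(X-o[0])/dd[0])[2],1) for X in(.460,.466)])
    print(row,e.round(1),out)
```

```text
upper 73 [0.4616 0.1789 0.0873] [0.0001 0.0007 0.0001]
lower 100 [0.464  0.1766 0.0769] [0.0021 0.0009 0.0026]
pointer 52 [0.4685 0.1514 0.088 ] [0.0001 0.0006 0.0001]
plate 952 [0.4635 0.1546 0.1126] [0.0004 0.0002 0.0005]
plate2 714 [0.4631 0.1573 0.0569] [0.0004 0.0003 0.0006]
54 [38.6 44.5 52.5 57.7] [[np.float64(87.7), np.float64(94.6)], [np.float64(82.3), np.float64(89.4)], [np.float64(74.8), np.float64(82.1)], [np.float64(69.7), np.float64(77.1)]]
63 [41.2 47.  55.  60.2] [[np.float64(86.9), np.float64(93.8)], [np.float64(81.7), np.float64(88.7)], [np.float64(74.0), np.float64(81.3)], [np.float64(68.7), np.float64(76.1)]]
71 [43.6 53.5 57.2 62.4] [[np.float64(86.2), np.float64(93.1)], [np.float64(76.9), np.float64(84.1)], [np.float64(73.2), np.float64(80.5)], [np.float64(67.9), np.float64(75.3)]]
81 [48.8 56.4] [[np.float64(83.2), np.float64(90.2)], [np.float64(75.9), np.float64(83.1)]]
91 [51.8 59.2] [[np.float64(82.2), np.float64(89.2)], [np.float64(74.9), np.float64(82.2)]]
```

Pointer and upper mark are level (pan ≈ 0.035), so a third sink, at about 9.5 mm, will bring it to about 0.0445. I'll push B next.

```bash
python3 -m creep '[{"grip":-1,"tx":0,"ty":0,"tz":-4,"spin":0},{"grip":-1,"tx":-3.3,"ty":-1.45,"tz":0,"spin":0},{"grip":-1,"tx":-3.3,"ty":-1.45,"tz":0,"spin":0},{"grip":-1,"tx":-3.3,"ty":-1.45,"tz":0,"spin":0},{"grip":-1,"tx":-3.3,"ty":-1.45,"tz":0,"spin":0}]';python3 -m creep '[{"grip":-1,"tx":-3.3,"ty":-1.45,"tz":0,"spin":0},{"grip":-1,"tx":-3.3,"ty":-1.45,"tz":0,"spin":0},{"grip":-1,"tx":-3.3,"ty":-1.45,"tz":0,"spin":0},{"grip":-1,"tx":-3.3,"ty":-1.45,"tz":0,"spin":0},{"grip":-1,"tx":0,"ty":0,"tz":0,"spin":0},{"grip":-1,"tx":0,"ty":0,"tz":0,"spin":0},{"grip":-1,"tx":0,"ty":0,"tz":0,"spin":0}]';  python3 - <<'E'
from h import *
print(r.get_state()['tool_pos'])
for n in('wrist','scene'):
  im,d=shot(n,n+'7');P=pts(n,d);x,y,z=P[...,0],P[...,1],P[...,2]
  stats(P,n+' B',(abs(x-.587)<.032)&(abs(y+.157)<.03)&(z>.152)&(z<.175))
  stats(P,n+' A',(x>.54)&(x<.64)&(y>-.01)&(y<.08)&(z>.06)&(z<.09))
  stats(P,n+' chute',(x>.56)&(x<.62)&(y<-.22)&(y>-.26)&(z>.12)&(z<.3))
E
```

```text
clock: 16.17
tool_pos: [0.6369, -0.06, 0.2299]
eef_rot: [0.675, 0.738, 0.002, 0.002]
contact_force: [1.4, -0.3, -0.2]
opening: 0.006
finger_force: 0.0
clock: 16.75
tool_pos: [0.5913, -0.195, 0.2288]
eef_rot: [0.675, 0.738, 0.001, 0.001]
contact_force: [-0.1, 0.9, -0.4]
opening: 0.004
finger_force: 0.0
[ 0.59127535 -0.19498315  0.22880258]
wrist B 1430 (array([ 0.5916, -0.1552,  0.168 ]), array([ 0.567, -0.175,  0.152]), array([ 0.61 , -0.138,  0.17 ]))
wrist A 0 
wrist chute 1121 (array([ 0.5723, -0.2282,  0.1405]), array([ 0.56 , -0.252,  0.138]), array([ 0.62 , -0.22 ,  0.172]))
scene B 57 (array([ 0.5774, -0.1505,  0.1655]), array([ 0.568, -0.173,  0.154]), array([ 0.587, -0.141,  0.175]))
scene A 150 (array([0.6187, 0.0225, 0.0766]), array([ 0.555, -0.009,  0.06 ]), array([0.627, 0.08 , 0.09 ]))
scene chute 284 (array([ 0.5861, -0.24  ,  0.1607]), array([ 0.56 , -0.26 ,  0.122]), array([ 0.62 , -0.22 ,  0.299]))
```

```bash
python3 -m creep '[{"grip":-1,"tx":0,"ty":-0.2,"tz":2.7,"spin":0},{"grip":-1,"tx":0,"ty":0,"tz":2.7,"spin":0},{"grip":-1,"tx":0,"ty":0,"tz":2.7,"spin":0},{"grip":-1,"tx":0,"ty":0,"tz":0,"spin":0},{"grip":-1,"tx":1,"ty":0,"tz":0,"spin":0},{"grip":-1,"tx":1,"ty":0,"tz":0,"spin":0},{"grip":-1,"tx":1.5,"ty":0,"tz":0,"spin":0},{"grip":-1,"tx":1.5,"ty":0,"tz":0,"spin":0}]';python3 -m creep '[{"grip":-1,"tx":1.5,"ty":0,"tz":0,"spin":0},{"grip":-1,"tx":1.5,"ty":0,"tz":0,"spin":0},{"grip":-1,"tx":1.5,"ty":0,"tz":0,"spin":0},{"grip":-1,"tx":1.5,"ty":0,"tz":0,"spin":0},{"grip":-1,"tx":1.5,"ty":0,"tz":0,"spin":0}]'; python3 -m creep '[{"grip":-1,"tx":1.5,"ty":0,"tz":0,"spin":0},{"grip":-1,"tx":1.5,"ty":0,"tz":0,"spin":0},{"grip":-1,"tx":1.5,"ty":0,"tz":0,"spin":0},{"grip":-1,"tx":0,"ty":0,"tz":0,"spin":0},{"grip":-1,"tx":0,"ty":0,"tz":0,"spin":0},{"grip":-1,"tx":0,"ty":0,"tz":-3,"spin":0},{"grip":-1,"tx":0,"ty":0,"tz":-4,"spin":0},{"grip":-1,"tx":0,"ty":0,"tz":-3,"spin":0}]'
python3 -m creep '[{"grip":-1,"tx":0,"ty":0,"tz":0,"spin":0},{"grip":-1,"tx":0,"ty":0,"tz":0,"spin":0},{"grip":-1,"tx":0,"ty":0,"tz":0,"spin":0},{"grip":-1,"tx":0,"ty":0,"tz":0,"spin":0}]'
python3 - <<'E'
from h import *
print(r.get_state()['tool_pos'])
for n in('wrist','scene','top'):
  im,d=shot(n,n+'8');P=pts(n,d);x,y,z=P[...,0],P[...,1],P[...,2]
  stats(P,n+' totefl',(x>.49)&(x<.54)&(y>.01)&(y<.05)&(z<.055))
  stats(P,n+' AB',(x>.54)&(x<.64)&(y>-.01)&(y<.1)&(z>.05)&(z<.13))
  stats(P,n+' off',(x>.49)&(x<.6)&(y>-.11)&(y<-.03)&(z>.152)&(z<.175))
E
```

```text
clock: 17.52
tool_pos: [0.5845, -0.1442, 0.1477]
eef_rot: [0.675, 0.738, 0.001, 0.001]
contact_force: [-0.4, -0.4, -0.0]
opening: 0.006
finger_force: 0.2
clock: 17.93
tool_pos: [0.5776, -0.0688, 0.1479]
eef_rot: [0.674, 0.738, 0.001, 0.001]
contact_force: [-0.1, -1.0, 0.1]
opening: 0.003
finger_force: 0.2
clock: 18.6
tool_pos: [0.5732, -0.0275, 0.2484]
eef_rot: [0.676, 0.737, 0.0, 0.001]
contact_force: [1.5, 0.1, 0.8]
opening: 0.002
finger_force: 0.0
clock: 18.93
tool_pos: [0.572, -0.0274, 0.2447]
eef_rot: [0.675, 0.737, -0.001, -0.001]
contact_force: [-0.1, -0.7, -0.3]
opening: 0.007
finger_force: 0.0
[ 0.57195048 -0.02743162  0.24465549]
wrist totefl 1484 (array([0.5151, 0.0304, 0.0365]), array([0.49 , 0.01 , 0.034]), array([0.54 , 0.05 , 0.039]))
wrist AB 3169 (array([0.5803, 0.0542, 0.0653]), array([ 0.543, -0.01 ,  0.05 ]), array([0.636, 0.1  , 0.128]))
wrist off 1710 (array([ 0.5217, -0.07  ,  0.1582]), array([ 0.497, -0.088,  0.152]), array([ 0.546, -0.055,  0.16 ]))
scene totefl 141 (array([0.5144, 0.0353, 0.0365]), array([0.49 , 0.019, 0.03 ]), array([0.54 , 0.05 , 0.043]))
scene AB 286 (array([0.6167, 0.0445, 0.0672]), array([ 0.547, -0.01 ,  0.05 ]), array([0.628, 0.099, 0.086]))
scene off 201 (array([ 0.5214, -0.0748,  0.1583]), array([ 0.497, -0.09 ,  0.152]), array([ 0.546, -0.057,  0.163]))
top totefl 272 (array([0.5142, 0.0307, 0.0367]), array([0.49 , 0.011, 0.031]), array([0.539, 0.05 , 0.042]))
top AB 554 (array([0.5795, 0.0497, 0.0662]), array([ 0.543, -0.009,  0.05 ]), array([0.628, 0.1  , 0.088]))
top off 43 (array([ 0.5378, -0.0664,  0.1585]), array([ 0.496, -0.087,  0.154]), array([ 0.545, -0.056,  0.162]))
```

View pics/wrist8.png

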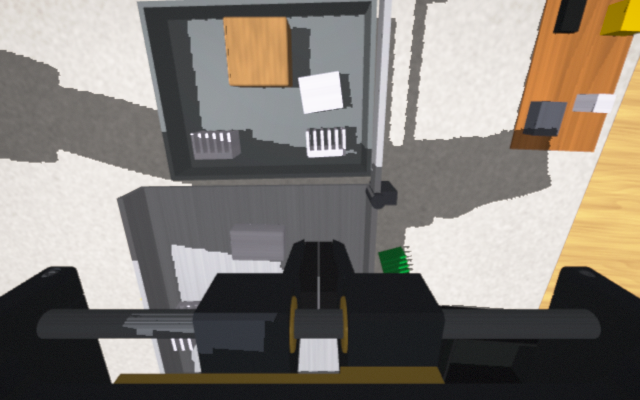

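The wrist picture shows three sinks in the tote at (215,145), (325,140) and (320,92), with the carton in place and the offcut on the tray. The tote has sunk 29 mm in all, so the pan is at about 0.0445 and at rest. Next is the gate.

```bash
python3 -m creep '[{"grip":0,"tx":2.8,"ty":0.7,"tz":-1,"spin":0},{"grip":0,"tx":2.8,"ty":0.7,"tz":0,"spin":0},{"grip":0,"tx":2.8,"ty":0.7,"tz":0,"spin":0},{"grip":0,"tx":2.9,"ty":0.7,"tz":0,"spin":0},{"grip":0,"tx":2.9,"ty":0.7,"tz":0,"spin":0},{"grip":0,"tx":2.8,"ty":0.6,"tz":0,"spin":0},{"grip":0,"tx":2.8,"ty":0.6,"tz":0,"spin":0},{"grip":0,"tx":0,"ty":0,"tz":0,"spin":0}]';python3 -m creep '[{"grip":0,"tx":0,"ty":0,"tz":0,"spin":0},{"grip":0,"tx":0,"ty":0,"tz":0,"spin":0}]'
python3 - <<'E'
from h import *
print(r.get_state()['tool_pos'])
for n in('wrist','scene','top'):
  im,d=shot(n,n+'9');P=pts(n,d);x,y,z=P[...,0],P[...,1],P[...,2]
  stats(P,n+' post',(x>.56)&(x<.64)&(y>.13)&(y<.22)&(z>.2)&(z<.216))
  stats(P,n+' totefl',(x>.49)&(x<.54)&(y>.01)&(y<.05)&(z<.055))
E
```

```text
clock: 19.75
tool_pos: [0.601, 0.1835, 0.2551]
eef_rot: [0.672, 0.741, 0.002, -0.003]
contact_force: [-0.0, 1.7, 0.3]
opening: 0.501
finger_force: 0.0
clock: 19.92
tool_pos: [0.602, 0.1736, 0.2549]
eef_rot: [0.675, 0.738, -0.001, 0.0]
contact_force: [0.2, -1.0, -0.3]
opening: 0.499
finger_force: 0.0
[0.60200918 0.17363652 0.2548556 ]
wrist post 345 (array([0.6009, 0.1738, 0.2101]), array([0.594, 0.166, 0.2  ]), array([0.608, 0.179, 0.212]))
wrist totefl 137 (array([0.4967, 0.0278, 0.0364]), array([0.491, 0.01 , 0.035]), array([0.509, 0.039, 0.038]))
scene post 27 (array([0.6028, 0.1692, 0.2081]), array([0.593, 0.164, 0.2  ]), array([0.607, 0.176, 0.214]))
scene totefl 142 (array([0.514 , 0.0364, 0.0365]), array([0.491, 0.019, 0.031]), array([0.539, 0.05 , 0.042]))
top post 0 
top totefl 0
```

```bash
python3 -m creep '[{"grip":0,"tx":0,"ty":0,"tz":2.7,"spin":0},{"grip":0,"tx":0,"ty":0,"tz":2.7,"spin":0},{"grip":0,"tx":0,"ty":0,"tz":2.6,"spin":0},{"grip":-0.5,"tx":0,"ty":0,"tz":0,"spin":0},{"grip":-0.5,"tx":0,"ty":0,"tz":0,"spin":0},{"grip":-0.5,"tx":0,"ty":0,"tz":0,"spin":0}]';python3 -m creep '[{"grip":-0.5,"tx":-0.1,"ty":-2,"tz":0,"spin":-6},{"grip":-0.5,"tx":-0.1,"ty":-2,"tz":0,"spin":-6},{"grip":-0.5,"tx":-0.1,"ty":-2,"tz":0,"spin":-6},{"grip":-0.5,"tx":-0.1,"ty":-2,"tz":0,"spin":-6},{"grip":-0.5,"tx":-0.1,"ty":-2,"tz":0,"spin":-6},{"grip":-0.5,"tx":-0.1,"ty":-2,"tz":0,"spin":-6},{"grip":-0.5,"tx":0,"ty":0,"tz":0,"spin":0}]'; python3 -c "
from h import *
print(r.get_state()['q'])"
```

```text
clock: 20.57
tool_pos: [0.6032, 0.1745, 0.1771]
eef_rot: [0.676, 0.737, 0.001, 0.001]
contact_force: [-0.3, -0.8, 0.5]
opening: 0.293
finger_force: 0.0
clock: 21.15
tool_pos: [0.4915, 0.1259, 0.1773]
eef_rot: [0.413, 0.911, -0.001, 0.001]
contact_force: [-0.7, -0.6, 0.8]
opening: 0.249
finger_force: 0.0
[-0.02129771  0.67236527 -0.52265023  1.96805145  0.5482414   0.64534729
 -0.18078322]
```

```bash
python3 -m creep '[{"grip":-0.5,"tx":-0.1,"ty":-2,"tz":0,"spin":-6},{"grip":-0.5,"tx":-0.1,"ty":-2,"tz":0,"spin":-6},{"grip":-0.5,"tx":-0.1,"ty":-2,"tz":0,"spin":-6},{"grip":-0.5,"tx":-0.1,"ty":-2,"tz":0,"spin":-6},{"grip":-0.5,"tx":-0.1,"ty":-2,"tz":0,"spin":-6},{"grip":-0.5,"tx":-0.1,"ty":-2,"tz":0,"spin":-6},{"grip":-0.5,"tx":-0.1,"ty":-2,"tz":0,"spin":-6},{"grip":-0.5,"tx":-0.1,"ty":-2,"tz":0,"spin":-6}]';python3 -m creep '[{"grip":-0.5,"tx":0,"ty":-1.3,"tz":0,"spin":-4},{"grip":-0.5,"tx":0,"ty":0,"tz":0,"spin":0},{"grip":-0.5,"tx":0,"ty":0,"tz":0,"spin":0}]'
python3 - <<'E'
from h import *
print(r.get_state()['q'])
for n in('wrist','scene','top'):
  im,d=shot(n,n+'a');P=pts(n,d);x,y,z=P[...,0],P[...,1],P[...,2]
  stats(P,n+' post',(x>.39)&(x<.47)&(y>-.07)&(y<.03)&(z>.2)&(z<.214))
E
```

```text
clock: 21.82
tool_pos: [0.4293, -0.0125, 0.1771]
eef_rot: [0.007, 1.0, 0.0, 0.002]
contact_force: [0.1, 1.1, -0.8]
opening: 0.25
finger_force: 0.4
clock: 22.07
tool_pos: [0.429, -0.0252, 0.1765]
eef_rot: [-0.024, 1.0, 0.0, 0.002]
contact_force: [1.0, 0.6, -0.5]
opening: 0.252
finger_force: 0.0
[ 0.43980075  0.65433545 -0.77377297  2.18173821  0.81976325  0.62143719
  0.6832208 ]
wrist post 2103 (array([ 0.4217, -0.0258,  0.2084]), array([ 0.417, -0.052,  0.2  ]), array([0.439, 0.002, 0.214]))
scene post 25 (array([ 0.4365, -0.0112,  0.206 ]), array([ 0.419, -0.053,  0.2  ]), array([0.44 , 0.001, 0.213]))
top post 0
```

```bash
python3 -m creep '[{"grip":-0.5,"tx":0,"ty":-0.4,"tz":0,"spin":0},{"grip":-0.5,"tx":0,"ty":-0.3,"tz":0,"spin":0},{"grip":-0.5,"tx":0,"ty":0,"tz":0,"spin":0},{"grip":0,"tx":0,"ty":0.3,"tz":0,"spin":0},{"grip":0,"tx":0,"ty":0,"tz":0,"spin":0},{"grip":0,"tx":0,"ty":0,"tz":0,"spin":0}]';python3 -m creep '[{"grip":0,"tx":0,"ty":0,"tz":-3.5,"spin":0},{"grip":0,"tx":0,"ty":0,"tz":-4,"spin":0},{"grip":0,"tx":0,"ty":0,"tz":-4,"spin":0},{"grip":0,"tx":0,"ty":0,"tz":-4,"spin":0},{"grip":0,"tx":0,"ty":0,"tz":0,"spin":0},{"grip":0,"tx":0,"ty":0,"tz":0,"spin":0},{"grip":0,"tx":0,"ty":0,"tz":0,"spin":0},{"grip":0,"tx":0,"ty":0,"tz":0,"spin":0}]'
python3 - <<'E'
from h import *
for n in('wrist','scene','top'):
  im,d=shot(n,n+'b');P=pts(n,d);x,y,z=P[...,0],P[...,1],P[...,2]
  stats(P,n+' post',(x>.39)&(x<.47)&(y>-.07)&(y<.03)&(z>.2)&(z<.214))
  stats(P,n+' totefl',(x>.49)&(x<.54)&(y>.01)&(y<.05)&(z<.055))
  stats(P,n+' off',(x>.49)&(x<.56)&(y>-.11)&(y<-.03)&(z>.152)&(z<.164))
  stats(P,n+' AB',(x>.54)&(x<.64)&(y>-.01)&(y<.1)&(z>.05)&(z<.13))
print(r.get_state()['qd'].round(3), r.get_state()['clock'])
E
```

```text
clock: 22.72
tool_pos: [0.4274, -0.0289, 0.1757]
eef_rot: [-0.027, 1.0, 0.0, 0.0]
contact_force: [0.4, 0.5, -0.2]
opening: 0.455
finger_force: 0.0
clock: 23.38
tool_pos: [0.4263, -0.0297, 0.3294]
eef_rot: [-0.027, 1.0, -0.0, -0.002]
contact_force: [0.7, 0.2, -0.6]
opening: 0.501
finger_force: 0.0
wrist post 182 (array([ 0.4282, -0.0281,  0.2101]), array([ 0.423, -0.035,  0.2  ]), array([ 0.436, -0.022,  0.212]))
wrist totefl 706 (array([0.5146, 0.03  , 0.0363]), array([0.49 , 0.01 , 0.034]), array([0.54, 0.05, 0.04]))
wrist off 582 (array([ 0.5122, -0.0665,  0.1583]), array([ 0.496, -0.088,  0.152]), array([ 0.543, -0.056,  0.16 ]))
wrist AB 1138 (array([0.5903, 0.0159, 0.0689]), array([ 0.543, -0.01 ,  0.05 ]), array([0.628, 0.078, 0.084]))
scene post 26 (array([ 0.4313, -0.0304,  0.2083]), array([ 0.421, -0.038,  0.202]), array([ 0.437, -0.024,  0.212]))
scene totefl 88 (array([0.514 , 0.0415, 0.0366]), array([0.49 , 0.032, 0.028]), array([0.54 , 0.05 , 0.042]))
scene off 195 (array([ 0.5223, -0.0749,  0.1584]), array([ 0.496, -0.09 ,  0.153]), array([ 0.546, -0.057,  0.164]))
scene AB 378 (array([0.5867, 0.0553, 0.065 ]), array([ 0.543, -0.01 ,  0.05 ]), array([0.627, 0.099, 0.087]))
top post 0 
top totefl 273 (array([0.5141, 0.0307, 0.036 ]), array([0.49 , 0.011, 0.03 ]), array([0.539, 0.05 , 0.041]))
top off 221 (array([ 0.5228, -0.0704,  0.1584]), array([ 0.496, -0.088,  0.152]), array([ 0.545, -0.057,  0.164]))
top AB 555 (array([0.5796, 0.0497, 0.0665]), array([ 0.543, -0.009,  0.05 ]), array([0.628, 0.1  , 0.086]))
[-0.    -0.002 -0.005 -0.009 -0.002  0.002  0.002] 23.5333
```

```bash
python3 -c "
from plant import workorder
print(workorder.finish_job())"
```

```text
the job is handed in; nothing more can be done
None
```

I handed the job in at about 23.5 s without a verdict back: three heat sinks are in the tote, the pan has sunk about 0.0445 m by camera (band 0.035–0.048), the gate is shut to about 0.02 rad, and the offcut and the fourth sink stayed on the tray.

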